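# Blow off a batch of turned bushings

## Task

Tip the five bushings out of the steel beaker into the sheet-steel blow-off tray, then stand the empty beaker upright on the bench, outside the tray, and let go of it. Only then flip the air valve's catch fully over by pressing its thumb tail down, pull the spring lever it guards toward the front of the valve to the end of its travel, and finish while still holding it there, so that the air blows the chips off. Leave the other things on the bench where they are, do not drop the beaker and do not force the lever against its catch.

Things in the scene. Friction and masses are not known exactly. Their poses are not given: they have to be found in the camera images.
- beaker_mid (a point): tapered polished steel beaker, open at the top, 70 mm high, 68 mm across at the rim, 48 mm at the foot, 59 mm across 40 mm up; wall 2.5 mm, 0.13 to 0.2 kg. It stands between tray and valve, nearer the robot, the bushings loose in it. This point is on its axis, 35 mm above its underside; z points out of the mouth. Tipped about 105 degrees from upright it empties
- bush0_mid (a point): one of the five like turned aluminium bushings, 18 mm across and 16 mm long, bored, 12 g each, in the beaker at the start; this point is its centre
- bush1_mid (a point): one of the five like turned aluminium bushings, 18 mm across and 16 mm long, bored, 12 g each, in the beaker at the start; this point is its centre
- bush2_mid (a point): one of the five like turned aluminium bushings, 18 mm across and 16 mm long, bored, 12 g each, in the beaker at the start; this point is its centre
- bush3_mid (a point): one of the five like turned aluminium bushings, 18 mm across and 16 mm long, bored, 12 g each, in the beaker at the start; this point is its centre
- bush4_mid (a point): one of the five like turned aluminium bushings, 18 mm across and 16 mm long, bored, 12 g each, in the beaker at the start; this point is its centre
- tray: open sheet-steel tray fixed on the bench, 220 mm (its x) by 180 mm (its y), walls 4 mm, rim 66 mm and slotted floor 14 mm above the bench; origin at bench height under its centre. A segmented air nozzle at its far (+x) wall, 45 mm to its +y, is 145 mm high and leans 35 mm inside. The tray is on the robot's left or right, the valve on the other side
- valve: hand-lever air valve fixed on the bench: dark base plate 150 mm (its x) by 72 mm (its y), aluminium body, two steel cheek plates up to 132 mm with a slot between them from which the lever stands. Origin at bench height under the lever's pivot pin; its -x is its front, on the robot's side of the bench; it is turned up to 17 degrees either way
- lever_knob (a point): centre of the black ball knob, 34 mm across, on top of the valve's lever, 245 mm above the bench at rest. A 10 mm round steel stem runs from it down to the pivot pin, which lies along the valve's y 85 mm above the bench, 160 mm below the knob. The lever swings only to the valve's front (its -x): the knob goes 77 mm forward and 20 mm down
- lever (a joint): angle of the lever: 0 upright at rest, grows as the knob is pulled to the front (-x of the valve), 0.5 rad at its stop. A return spring pulls it back: about 3 N at the knob at the start, about 9 N at the stop. With the catch down it is blocked within the first 0.1 rad
- catch_pad (a point): centre of the round rubber thumb grip (18 mm across, 24 mm along the valve's x) at the end of the catch's tail. The catch is a steel rocker: a short bar lies across the slot just in front of the lever's stem; beyond the hinge the tail rises outward (valve's +y) at 52 degrees. Pressing the grip down lifts the bar. It is 70 mm from the hinge, 193 mm above the bench when shut, 111 mm when open
- catch_hinge (a point): point on the catch's hinge pin, which lies along the valve's x, 138 mm above the bench, 30 mm to the valve's +y and 11 mm to its front
- catch (a joint): angle of the catch: 0 bar down across the slot (lever blocked), grows as the tail is pressed down, 1.3 rad at its stop with the tail 23 degrees below level and the bar standing up, clear of the lever. It stays where it is left (friction: about 1.5 N at the grip moves it)
- collet_nut: dark steel collet nut, 33 mm across and 22 mm high, standing on the bench; origin at the centre of its underside; a bystander, to be left alone
- bit_block: wooden block 80 x 42 x 28 mm with eight milling bits standing in it (60 mm high in all), long side along its x; origin at the centre of its underside; a bystander, to be left alone
- oil: closed white oil bottle, 48 mm across and 140 mm high; origin at the centre of its underside; a bystander, to be left alone
- spanner: open-ended steel spanner lying flat near the robot, handle to its -x; origin under its middle; a bystander, to be left alone
- chip_brush: hand brush lying flat near the robot, handle to its -x; origin under its middle; a bystander, to be left alone
Things that resemble listed ones, but are neither listed nor needed, are in the scene too. Leave any orange or purple look-alike of the part that bears beaker_mid alone.

How it is judged:
On the way, in this order (a step that is already met when the one before it is completed fails the run):
1. all five bushings have been tipped into the tray (x of bush0_mid in the frame of tray between -0.106 and 0.106 m and y of bush0_mid in the frame of tray between -0.086 and 0.086 m and height (world z) of each of bush0_mid, bush1_mid, bush2_mid, bush3_mid, bush4_mid below 0.06 m and x of bush1_mid in the frame of tray between -0.106 and 0.106 m and y of bush1_mid in the frame of tray between -0.086 and 0.086 m and x of bush2_mid in the frame of tray between -0.106 and 0.106 m and y of bush2_mid in the frame of tray between -0.086 and 0.086 m and x of bush3_mid in the frame of tray between -0.106 and 0.106 m and y of bush3_mid in the frame of tray between -0.086 and 0.086 m and x of bush4_mid in the frame of tray between -0.106 and 0.106 m and y of bush4_mid in the frame of tray between -0.086 and 0.086 m), for 0.2 s.
2. the beaker stands upright on the bench, let go (angle between beaker_mid's own z axis and vertical below 0.12 rad and height (world z) of beaker_mid between 0.03 and 0.04 m and linear speed of beaker below 0.03 m/s and contact force between beaker and the arm below 0.1 N and contact force between beaker and the fingers below 0.1 N), for 0.3 s.
3. the catch is flipped fully over, its bar clear of the lever (value of joint catch above 1.1 rad), for 0.2 s.
4. the lever is pulled to the end of its travel and held (value of joint catch above 1.1 rad and value of joint lever above 0.42 rad and contact force between any of the fingers, the arm and lever above 3 N), for 0.3 s.
At the end, for the whole second after the job is handed in: Lever held still beyond 0.42 of its 0.5 rad, touched by the robot with over 3 N; catch beyond 1.1 of 1.3 rad; all five bushings inside the tray below its rim; beaker standing on the bench within 0.12 rad of upright, at rest, not touched by the robot (all of step 1 and all of step 2 and all of step 4 and velocity of joint lever between -0.1 and 0.1 rad/s); the arm keeps its last pose, push and grip.
It fails at once if a bystander was pushed more than 30 mm (distance of any of collet_nut, bit_block, oil, spanner, chip_brush from where it was at the start of the episode above 0.03 m).
It fails at once if a bystander was knocked over (angle between any of collet_nut, bit_block, oil, spanner, chip_brush's own z axis and vertical above 0.5 rad).
It fails at once if the lever was forced past the closed catch (value of joint lever above 0.15 rad and value of joint catch below 0.6 rad).
It fails at once if the beaker was dropped (contact force between beaker and the fingers below 0.05 N and contact force between beaker and the arm below 0.05 N and linear speed of beaker above 0.75 m/s).
It also fails if it takes over 72 s, if anything falls off the work surface, if the arm or the gripper's body presses on something with over 40 N, if the wrist force passes 120 N, or if a joint passes its speed limit or range.

## Robot

A 6-joint arm with a two-finger parallel gripper is mounted at the origin on the work surface. World frame = base frame: x ahead of the robot, y to its left, z up, the work surface at z = 0. Lengths are in m, angles in rad, forces in N, time in s.
With the tool pointing down it reaches from about 0.425 to 0.95 m from the base axis. Payload 3.5 kg.
Tool frame: the origin (TCP) lies on the centre line of the jaws, within the pads' length; the fingertips stand 17 mm ahead of it and the grasp point (between the pads) lies 2 mm behind it; z points along the fingers, y is the line along which they close (so a half turn about z gives the same grasp; the last joint's range is limited). The gripper opens to 85 mm and grips with 20 to 120 N. Pads are 22 mm wide; open, the fingers measure 114 mm over their backs; the gripper's body (76 mm by 85 mm) begins 54 mm behind the grasp point. The pads swing forward as they close: fully open they stand 13 mm farther back than shut.
Start: joints at [0.985, 0.286, 1.577, -0, 1.279, -0.15], TCP at [0.285, 0.612, 0.248] pointing down, gripper open.
Joint ranges: [-2.77, 2.77], [-0.9, 2.22], [0.21, 2.48], [-1.53, 4.67], [0.24, 2.81], [-2.84, 2.84]. Speed limits (rad/s): [2.79, 2.79, 3.14, 3.14, 3.14, 3.14].

## Interface

Orientations are given as a unit quaternion [x, y, z, w].
In Python, from plant import ctrl gives the robot as it stands. The module is installed in compiled form; this text tells all that it offers.
- The arm moves only by the tool drive_tool, never from a script. Its argument "moves" is a list of rows, each a list of 3 entries, a list of its own where there are three numbers: the turn, a rotation vector about the tool's x, y, z in rad, then the shift along the tool's x, y, z in m, then the finger opening in m, from 0 to 0.0854. A call has 1 to 5 rows; each row shifts and turns the commanded pose from where the row before left it, along the tool's axes as they then stand; what a row does not reach is not made up. A row lasts 1/8 s, in which the tool goes at most 62.5 mm and 10.7 degrees, less where a joint would pass 70% of its speed; a pose out of reach is approached as far as the arm can. A call with a gripper value outside its range is refused whole. The fingers move at their own pace and stop on an object; "grip_force" is the grip in N (left out, the last holds). Time passes only in rows, so rows that do not move let the fingers close. It gives the time, the measured TCP pose, the force, the opening and the grip force at its end, in the units of the state.
- ctrl.get_state(): the state, without advancing time (a new reading comes with each control period).
- ctrl.read_camera(name): name is "side" or "top"; returns a dict with "image" (480x640x3 uint8, red, green, blue), "fx", "fy", "cx", "cy" (pixels), "R" (3x3) and "t" (3): a world point X has camera coordinates R X + t. Camera axes: x right, y down, z forward; pixel columns grow to the right and rows downward; lengths in m; the calibration is good to about 2 mm. A picture is of the moment at which its call begins. There is no depth.
- ctrl.sign_off(): hands the job in; it is judged then, once.
The state is a dict: "time": time; "qpos": joint angles; "dq": joint speeds; "joint_efforts": joint torques, N m; "eef_pos": TCP position; "tcp_rot": TCP orientation; "contact_force": force on the tool from outside, world axes, zero at the start; "wrist_torque": the same for the moment, N m; "opening": opening from 0.0 (shut) to 1.0 (fully open); "finger_force": force on a finger pad.
Only numpy, scipy, OpenCV 4.12 (cv2) and the standard library are available. Lean on these libraries where they do the work, as an engineer would, in place of code of your own. Each camera call takes 0.05 s, during which the arm holds its last target. There are 200 camera calls.

## Working session

There is one attempt and no reset: what is moved stays moved. The work goes in short steps, Python scripts to look and compute and a tool call to move; the robot and the scene stay as the last step left them, time stands still between calls to the robot, and variables do not carry over. Pictures are saved under pics/ and viewed, at most 10 in all, crops included, and the job is handed in when it is done.

Besides the shell and the picture viewer there is one more tool, called after "Request:" as name(argument=value, ...), one argument or row to a line, values as JSON. drive_tool: Moves the arm, as the interface text tells. Its arguments: {"type":"object","properties":{"moves":{"type":"array","items":{"type":"array"}},"grip_force":{"type":"number"}},"required":["moves"]}

```bash
mkdir -p pics
python3 - <<'E'
from plant import ctrl
import cv2,numpy as np,pickle
for n in("side","top"):
    c=ctrl.read_camera(n); pickle.dump(c,open(n+".pkl","wb")); cv2.imwrite(f"pics/{n}0.png",c["image"][:,:,::-1])
    print(n,c["fx"],c["cx"],c["cy"],(-c["R"].T@c["t"]).round(3),c["R"].round(3).tolist())
print(ctrl.get_state())
E
```

```text
side 592.95254495541 325.01292075642084 240.49311389896445 [ 0.33  -0.677  1.041] [[0.957, -0.289, 0.016], [-0.21, -0.733, -0.647], [0.199, 0.616, -0.762]]
top 459.091124262859 321.5414600869058 233.75097956698147 [0.42  0.017 1.066] [[-0.004, -0.999, -0.037], [-0.989, 0.009, -0.147], [0.148, 0.036, -0.988]]
{'time': 0.1, 'qpos': array([ 9.85024590e-01,  2.87112888e-01,  1.57804188e+00,  1.83966457e-05,
        1.27861336e+00, -1.49979926e-01]), 'dq': array([ 6.96558534e-04, -2.61922964e-03, -4.68690477e-03, -5.60191946e-05,
        1.46219251e-03,  1.30787751e-03]), 'joint_efforts': array([-3.36291996e-04, -4.07301128e+01, -2.93697649e+01, -1.91031049e-04,
        3.47107576e-03, -1.28468295e-05]), 'eef_pos': array([0.28457822, 0.6114562 , 0.24705548]), 'tcp_rot': array([ 2.16178229e-01,  9.76353312e-01, -1.01179308e-03, -3.99403735e-04]), 'contact_force': array([-0.02686971,  0.68335737,  0.51237437]), 'wrist_torque': array([ 0.04789545,  0.02344034, -0.00245202]), 'finger_force': 0.0, 'opening': 1.0021287464834254}
```

View pics/top0.png

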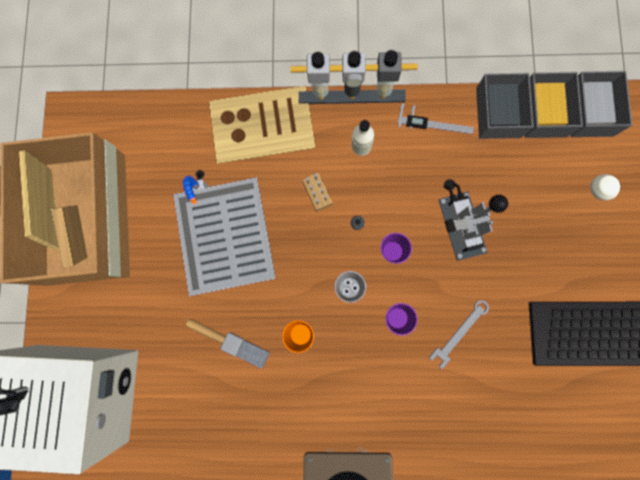

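View pics/side0.png

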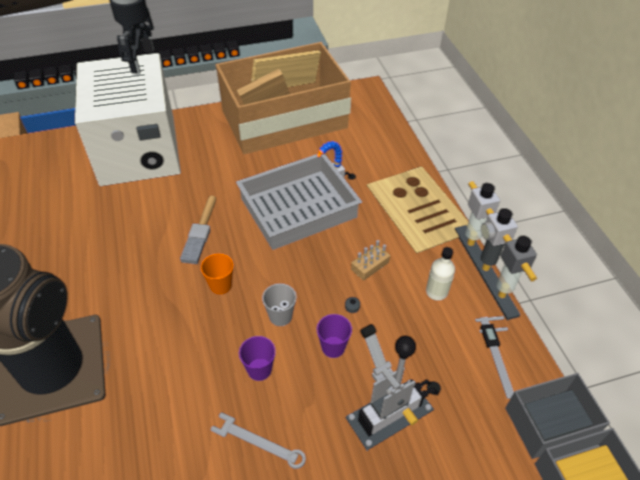

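The top view shows the tray at (225,235), the valve at (465,225), and the steel beaker holding the bushings at (350,287). The look-alikes are the orange cup (298,336) and the purple cups (396,248) and (401,319). Only the grey one at (350,287) is polished steel with bushings in it, so that is the beaker. I'll confirm it in an enlarged crop.

```bash
cat > h.py <<'E'
import numpy as np,pickle,cv2
C={n:pickle.load(open(f"{n}.pkl","rb")) for n in("side","top")}
def ray(n,p):
    c=C[n]; d=c["R"].T@np.array([(p[0]-c["cx"])/c["fx"],(p[1]-c["cy"])/c["fy"],1]); return -c["R"].T@c["t"],d/np.linalg.norm(d)
def plane(n,p,z):
    o,d=ray(n,p); return o+d*(z-o[2])/d[2]
def tri(ps,pt):
    o1,d1=ray("side",ps);o2,d2=ray("top",pt)
    A=np.c_[d1,-d2]; s=np.linalg.lstsq(A,o2-o1,rcond=None)[0]
    a,b=o1+s[0]*d1,o2+s[1]*d2; return (a+b)/2,np.linalg.norm(a-b)
def proj(n,X):
    c=C[n]; v=c["R"]@np.asarray(X)+c["t"]; return np.array([c["fx"]*v[0]/v[2]+c["cx"],c["fy"]*v[1]/v[2]+c["cy"]])
E
python3 - <<'E'
from h import *
def crop(n,x,y,w,h,s): return cv2.resize(C[n]["image"][y:y+h,x:x+w,::-1],None,fx=s,fy=s,interpolation=cv2.INTER_CUBIC)
a=crop("top",430,170,100,100,4);b=crop("side",330,310,120,150,4)[:600]
c=crop("top",320,257,100,50,4)
cv2.imwrite("pics/c1.png",np.hstack([np.vstack([a,c])[:600],b[:600,:400]]))
E
```

```text
(no output)
```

View pics/c1.png

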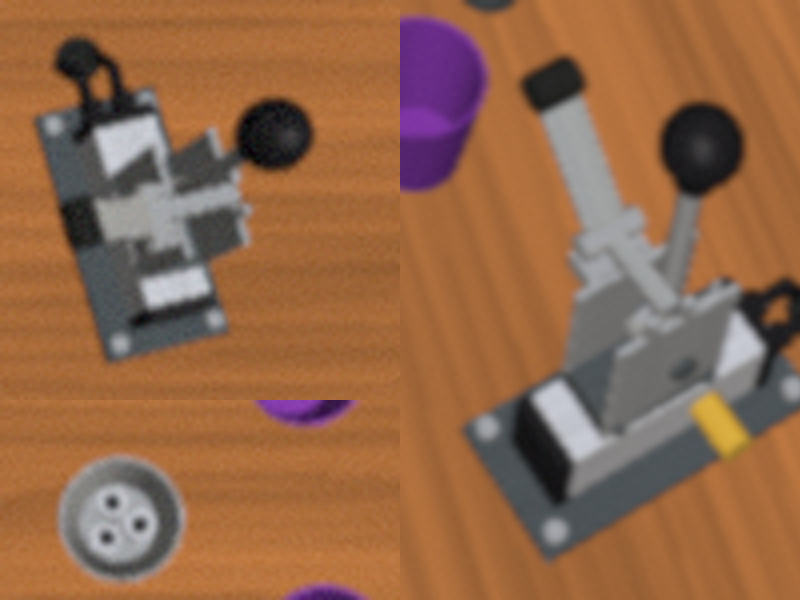

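The crop confirms the steel beaker, with bushings in it and its rim centre at top (350.5,286). On the valve, the knob is at top (498.5,203) / side (405.5,347) and the pad at top (450,225.5) / side (369,331). The black part at the back of the valve is an air fitting.

Run:
```python
from h import *
k=tri((405.5,346.7),(498.5,203.2));p=tri((368.7,331),(450,225.5));print("knob",k,"pad",p)
cs=np.array([plane("top",(430+x/4,170+y/4),.008) for x,y in[(37,115),(150,88),(228,330),(110,360)]])
print(cs.round(3)); e=(cs[0]+cs[1]-cs[2]-cs[3])/2; print("base c",cs.mean(0),"len",np.linalg.norm(e),"w",np.linalg.norm(cs[0]-cs[1]),"yaw deg",np.degrees(np.arctan2(e[1],e[0])), np.degrees(np.arctan2(*(-(cs[0]-cs[1]))[:2])))
print("beaker rim",plane("top",(350.5,286.3),.07))
g=C["side"]["image"]; 
# beaker side: rim center ~ (280,297)
print("beaker side rim",plane("side",(280,296.5),.07))
# tray rim corners
t=np.array([plane("top",q,.066) for q in[(176,192),(257,179),(273,281),(190,293)]]);print(t.round(3),t.mean(0).round(3),np.linalg.norm(t-np.roll(t,1,0),axis=1).round(3))
for nm,q,z in[("orange",(298,336),.07),("purp1",(396,248),.07),("purp2",(401,319),.07),("nut",(357,222),.02),("block",(318,192),.03),("oil",(364,125),.14),("nozzle",(190,187),.14)]:print(nm,plane("top",q,z).round(3))
```

```text
knob (array([ 0.594686  , -0.27271154,  0.24538259]), np.float64(0.0004247760489123969)) pad (array([ 0.56491731, -0.19852087,  0.18835396]), np.float64(0.0008848865835682227))
[[ 0.658 -0.221  0.008]
 [ 0.673 -0.287  0.008]
 [ 0.531 -0.324  0.008]
 [ 0.514 -0.256  0.008]]
base c [ 0.59399489 -0.27174525  0.008     ] len 0.14750860521074743 w 0.06781640860142804 yaw deg 14.222378270674945 166.93151474175284
beaker rim [ 0.45342936 -0.00937862  0.07      ]
beaker side rim [ 0.45533727 -0.00762214  0.07      ]
[[0.667 0.382 0.066]
 [0.695 0.198 0.066]
 [0.466 0.159 0.066]
 [0.441 0.341 0.066]] [0.567 0.27  0.066] [0.23  0.186 0.233 0.184]
orange [0.349 0.104 0.07 ]
purp1 [ 0.536 -0.109  0.07 ]
purp2 [ 0.384 -0.115  0.07 ]
nut [ 0.603 -0.028  0.02 ]
block [0.672 0.062 0.03 ]
oil [ 0.789 -0.04   0.14 ]
nozzle [0.659 0.325 0.14 ]
```

Request:
drive_tool(
  moves=[
    [[0,0,0],[-0.04,-0.04,-0.005],0.085],
    [[0,0,0],[-0.04,-0.04,-0.005],0.085],
    [[0,0,0],[-0.04,-0.04,-0.005],0.085],
    [[0,0,0],[-0.04,-0.04,-0.005],0.085],
    [[0,0,0],[-0.04,-0.04,-0.005],0.085],
  ],
)

```text
time: 0.72
eef_pos: [0.3818, 0.3443, 0.273]
tcp_rot: [0.216, 0.976, -0.0, -0.0]
contact_force: [0.9, -0.2, 0.2]
opening: 0.995
finger_force: 0.0
```

```bash
cat > log.py <<'E'
from plant import ctrl
import pickle,os
s=ctrl.get_state(); L=pickle.load(open("L.pkl","rb")) if os.path.exists("L.pkl") else []
L.append((s["qpos"],s["eef_pos"],s["tcp_rot"])); pickle.dump(L,open("L.pkl","wb"))
print(round(s["time"],2),s["qpos"].round(3),s["eef_pos"].round(4),s["tcp_rot"].round(3),"F",s["contact_force"].round(1),"op",round(s["opening"],3),s["finger_force"])
E
python3 log.py
```

```text
0.72 [ 0.536 -0.092  1.94  -0.     1.295 -0.599] [0.3818 0.3443 0.273 ] [ 0.216  0.976 -0.    -0.   ] F [ 0.9 -0.2  0.2] op 0.995 0.0
```

Request:
drive_tool(
  moves=[
    [[0,0,0.18],[-0.04,-0.035,-0.005],0.085],
    [[0,0,0.18],[0,0,0],0.085],
    [[0,0,0.18],[0,0,0],0.085],
    [[0,-0.18,0],[0,0,0],0.085],
    [[0,-0.18,0],[0,0,0],0.085],
  ],
)

```text
time: 1.35
eef_pos: [0.4037, 0.297, 0.2788]
tcp_rot: [0.462, 0.868, -0.085, 0.161]
contact_force: [-0.8, -0.5, -0.8]
opening: 0.994
finger_force: 0.0
```

```bash
python3 log.py
```

```text
1.35 [ 0.599 -0.093  1.958 -0.381  1.297  0.113] [0.4037 0.297  0.2788] [ 0.462  0.868 -0.085  0.161] F [-0.8 -0.5 -0.8] op 0.994 0.0
```

Request:
drive_tool(
  moves=[
    [[0,0,0.18],[0,0,0],0.085],
    [[0,0,0.18],[0,0,0],0.085],
    [[0,-0.15,0],[0,0,0],0.085],
    [[0,-0.15,0],[0,0,0],0.085],
    [[0,-0.15,0],[0,0,0],0.085],
  ],
)

```text
time: 1.98
eef_pos: [0.4032, 0.2977, 0.2784]
tcp_rot: [0.581, 0.714, -0.19, 0.34]
contact_force: [0.6, -0.2, -1.2]
opening: 0.995
finger_force: 0.0
```

```bash
python3 log.py
```

```text
1.98 [ 0.746  0.087  1.883 -0.735  1.538  0.709] [0.4032 0.2977 0.2784] [ 0.581  0.714 -0.19   0.34 ] F [ 0.6 -0.2 -1.2] op 0.995 0.0
```

```bash
cat > kin.py <<'E'
import numpy as np,pickle
from scipy.spatial.transform import Rotation as Ro
from scipy.optimize import least_squares
def fk(q,P):
    a0,b,h,L1,e,L2,Lt,w=P
    Z=lambda a:Ro.from_euler('z',a).as_matrix(); Y=lambda a:Ro.from_euler('y',a).as_matrix()
    A=Z(q[0]);B=A@Y(q[1]);Cc=B@Y(q[2]);D=Cc@Z(q[3]);E=D@Y(q[4]);R=E@Z(q[5]+np.pi/2)
    return A@[a0,b,h]+B@[0,0,L1]+Cc@[e,0,L2]+E@[w,0,Lt],R
L=pickle.load(open("L.pkl","rb"))+[(np.array([.98502,.28711,1.57804,0,1.27861,-.14998]),np.array([.28458,.61146,.24706]),np.array([.21618,.97635,-.00101,-.0004]))]
f=lambda P:np.r_[np.concatenate([fk(q,P)[0]-p for q,p,_ in L]),1e-3*(P-P0)]
P0=np.array([0,.1,.3,.4,0,.4,.2,0])
s=least_squares(f,P0);P=s.x
LO=np.array([-2.77,-.9,.21,-1.53,.24,-2.84]);HI=np.array([2.77,2.22,2.48,4.67,2.81,2.84])
def ik(p,R,q0):
    def g(q):
        x,r=fk(q,P); return np.r_[(x-p)*5,Ro.from_matrix(r.T@R).as_rotvec()]
    s=least_squares(g,np.clip(q0,LO+.01,HI-.01),bounds=(LO,HI)); return s.x,np.abs(s.fun).max()
if __name__=="__main__":
    print(P.round(4))
    for q,p,r in L: x,R=fk(q,P);print((x-p).round(4),np.degrees(Ro.from_matrix(R.T@Ro.from_quat(r).as_matrix()).magnitude()).round(2))
E
python3 kin.py
```

```text
[ 1.000e-04  1.009e-01  2.403e-01  4.430e-01  2.060e-02  5.723e-01
  2.323e-01 -1.000e-04]
[-0.  0. -0.] 0.0
[-0.  0.  0.] 0.0
[ 0. -0.  0.] 0.0
[ 0. -0.  0.] 0.0
```

```bash
cat > s1.py <<'E'
from kin import *
qn=L[-2][0]
bk=np.array([.4545,-.0085,.042])
def Rg(az,p):  # gripper lies at azimuth az from beaker, tool pitched p below level, y level
    a,p=np.radians([az,p]); z=-np.array([np.cos(a)*np.cos(p),np.sin(a)*np.cos(p),np.sin(p)]); y=np.array([-np.sin(a),np.cos(a),0])
    if y@[0.9,.4,0]<0:y=-y
    return np.c_[np.cross(y,z),y,z]
if __name__=="__main__":
  for az in(60,80,95,110):
    for p in(30,40,50):
        R=Rg(az,p);z=R[:,2]
        q,e=ik(bk+.002*z,R,qn)
        print(az,p,q.round(2),round(e,4))
        if e>.005: continue
        res=[]
        for al in range(0,360,20):  # mouth falls toward azimuth al (world), tilt 110
          ax=np.array([-np.sin(np.radians(al)),np.cos(np.radians(al)),0])
          ok=True;qq=q;
          m=np.array([np.cos(np.radians(al)),np.sin(np.radians(al)),0])
          c=np.array([.565,.27,.14])-m*.05
          lift=np.array([.48,.12,.2])
          for i,t in enumerate(np.linspace(0,np.radians(110),9)):
            R2=Ro.from_rotvec(ax*t).as_matrix()@R
            qq2,e2=ik(c+[0,0,.03 if i<8 else 0]+.002*R2[:,2],R2,qq)
            if e2>.005 or (i and abs(qq2-qq).max()>.6): ok=False;break
            qq=qq2
          if ok: res.append((al,(R2[:,2]).round(2).tolist(),qq.round(2).tolist()))
        for r in res: print("   ",r)
E
python3 s1.py
```

```text
60 30 [ 0.11  0.55  1.93 -0.77  1.5   1.05] 0.0
    (0, [-0.32, -0.75, 0.58], [0.51, 1.04, 1.41, -1.31, 2.6, -0.92])
    (120, [-0.49, -0.65, 0.58], [0.37, 1.14, 1.22, -1.39, 2.68, 2.2])
    (140, [-0.23, -0.92, 0.31], [0.47, 1.03, 1.28, -1.31, 2.31, 2.52])
    (160, [0.2, -0.98, 0.03], [0.57, 0.84, 1.48, -1.34, 1.86, 2.73])
    (240, [0.38, 0.66, -0.64], [0.12, 0.21, 2.06, 1.26, 0.7, -0.32])
    (260, [-0.16, 0.79, -0.59], [0.06, 0.42, 1.82, 0.98, 1.29, -0.21])
    (280, [-0.67, 0.59, -0.45], [0.11, 0.66, 1.53, 0.75, 1.8, -0.15])
    (300, [-0.96, 0.16, -0.24], [0.22, 0.87, 1.29, 0.49, 2.24, -0.16])
    (320, [-0.95, -0.32, 0.03], [0.35, 1.0, 1.19, 0.04, 2.56, -0.36])
    (340, [-0.68, -0.66, 0.31], [0.45, 1.05, 1.25, -0.68, 2.66, -0.75])
60 40 [ 0.08  0.46  1.98 -0.7   1.36  0.99] 0.0
    (0, [-0.47, -0.66, 0.58], [0.46, 1.07, 1.36, -1.16, 2.71, -0.78])
    (120, [-0.34, -0.74, 0.58], [0.41, 1.1, 1.29, -1.49, 2.56, 2.11])
    (140, [-0.06, -0.94, 0.34], [0.5, 0.99, 1.37, -1.43, 2.21, 2.48])
    (160, [0.35, -0.93, 0.09], [0.58, 0.81, 1.57, -1.48, 1.79, 2.76])
    (240, [0.43, 0.75,
[... 5354 characters left out ...]
2, 0.48, 2.05, -0.6])
    (340, [-0.93, -0.29, -0.24], [0.33, 0.87, 1.28, 0.03, 2.32, -0.71])
110 50 [ 0.07  0.16  2.31 -1.06  0.79  0.55] 0.0
    (0, [-0.8, -0.6, 0.06], [0.41, 0.96, 1.27, -0.41, 2.5, -0.81])
    (20, [-0.46, -0.85, 0.26], [0.49, 0.97, 1.37, -0.96, 2.43, -0.89])
    (40, [-0.11, -0.88, 0.47], [0.53, 0.96, 1.52, -1.38, 2.34, -0.72])
    (260, [0.47, 0.84, -0.26], [0.05, 0.3, 2.17, 1.86, 1.02, -1.42])
    (280, [-0.05, 0.94, -0.33], [0.0, 0.43, 1.94, 1.29, 1.36, -0.96])
    (300, [-0.56, 0.76, -0.33], [0.06, 0.61, 1.66, 0.93, 1.75, -0.69])
    (320, [-0.9, 0.34, -0.26], [0.16, 0.78, 1.42, 0.6, 2.12, -0.57])
    (340, [-0.98, -0.17, -0.13], [0.29, 0.9, 1.28, 0.17, 2.4, -0.62])
```

```bash
cat > go.py <<'E'
from s1 import *
from plant import ctrl
def to(p,R,p0=None,R0=None,msg=""):
    s=ctrl.get_state()
    if R0 is None: R0=Ro.from_quat(s["tcp_rot"]).as_matrix()
    if p0 is None: p0=s["eef_pos"]
    print(msg,"turn",Ro.from_matrix(R0.T@R).as_rotvec().round(4),"| shift before turn",(R0.T@(p-p0)).round(4),"after",(R.T@(p-p0)).round(4),"len",np.linalg.norm(p-p0).round(3)); return p,R
E
python3 - <<'E'
from go import *
R=Rg(95,40);z=R[:,2]
g=bk-.004*z; pre=bk-.11*z
a=to(pre,R,msg="pre"); b=to(g,R,*a,msg="grasp"); l=to(g+[0,0,.14],R,*b,msg="lift")
al=np.radians(290);m=np.array([np.cos(al),np.sin(al),0]);ax=np.array([-m[1],m[0],0])
c=np.array([.565,.27,.165])-m*.05
t=to(c,R,*l,msg="over tray"); R2=Ro.from_rotvec(ax*np.radians(110)).as_matrix()@R
to(c-[0,0,.025],R2,*t,msg="pour")
q=ctrl.get_state()["qpos"]
for p,r in((pre,R),(g,R),(g+[0,0,.14],R),(c,R)): q,e=ik(p,r,q);print(q.round(2),round(e,4))
E
```

```text
pre turn [ 0.2091 -0.0896  0.0214] | shift before turn [-0.0427 -0.0344  0.2753] after [-0.0178  0.0245  0.2791] len 0.281
grasp turn [0. 0. 0.] | shift before turn [ 0.    -0.     0.106] after [ 0.    -0.     0.106] len 0.106
lift turn [0. 0. 0.] | shift before turn [-0.1072  0.     -0.09  ] after [-0.1072  0.     -0.09  ] len 0.14
over tray turn [0. 0. 0.] | shift before turn [ 0.2162  0.1214 -0.2272] after [ 0.2162  0.1214 -0.2272] len 0.336
pour turn [ 0.3194  1.8544 -0.3806] | shift before turn [0.0192 0.     0.0161] after [-0.0211  0.0061  0.0119] len 0.025
[ 0.33  0.21  2.13 -0.9   1.25  0.74] 0.0
[ 0.16  0.3   2.19 -1.06  1.07  0.82] 0.0
[ 0.16  0.01  2.18 -0.94  1.23  0.54] 0.0
[ 0.61  0.55  1.54 -0.73  1.58  0.72] 0.0
```

Request:
drive_tool(
  moves=[
    [[0.105,-0.045,0.01],[0,0,0],0.085],
    [[0.105,-0.045,0.01],[0,0,0],0.085],
    [[0,0,0],[-0.0045,0.006,0.06],0.085],
    [[0,0,0],[-0.0045,0.006,0.06],0.085],
    [[0,0,0],[-0.0045,0.006,0.06],0.085],
  ],
)

```text
time: 2.6
eef_pos: [0.4337, 0.1522, 0.171]
tcp_rot: [0.612, 0.67, -0.285, 0.309]
contact_force: [0.2, 0.4, -0.3]
opening: 0.997
finger_force: 0.0
```

Request:
drive_tool(
  moves=[
    [[0,0,0],[-0.0045,0.006,0.06],0.085],
    [[0,0,0],[0,0,0.038],0.085],
    [[0,0,0],[0,0,0],0.085],
    [[0,0,0],[0,0,0],0.085],
  ],
)

```text
time: 3.1
eef_pos: [0.4469, 0.0772, 0.1132]
tcp_rot: [0.612, 0.669, -0.285, 0.31]
contact_force: [-0.5, -0.1, 0.5]
opening: 1.001
finger_force: 0.0
```

Run:
```python
from go import *
import cv2
R=Rg(95,40);z=R[:,2]; to(bk-.004*z,R,msg="grasp")
im=[ctrl.read_camera(n)["image"][y:y+150,x:x+200,::-1] for n,x,y in(("top",250,210),("side",180,200))]
cv2.imwrite("pics/g1.png",cv2.resize(np.hstack(im),None,fx=2,fy=2,interpolation=cv2.INTER_CUBIC))
```

```text
grasp turn [-0.0005 -0.0041  0.002 ] | shift before turn [-0.0012  0.0002  0.1076] after [-8.000e-04  1.000e-04  1.076e-01] len 0.108
```

View pics/g1.png

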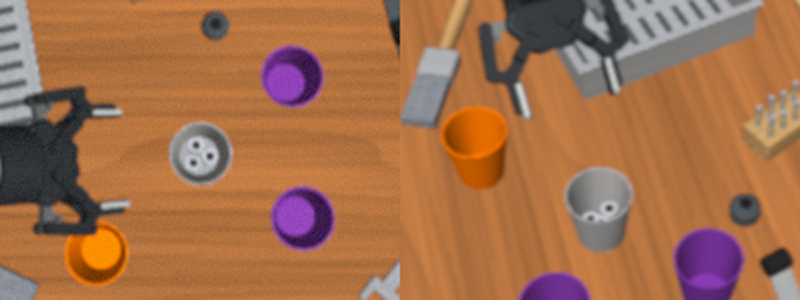

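The jaws straddle the beaker axis, with the pads at crop rows 113 and 206 and the rim centre at about (200,153). The orange cup is clear. Moving in.

Request:
drive_tool(
  moves=[
    [[0,0,0],[0,0,0.04],0.085],
    [[0,0,0],[0,0,0.04],0.085],
    [[0,0,0],[-0.001,0,0.027],0.085],
    [[0,0,0],[0,0,0],0.085],
    [[0,0,0],[0,0,0],0.085],
  ],
)

```text
time: 3.82
eef_pos: [0.4545, -0.0044, 0.0453]
tcp_rot: [0.612, 0.669, -0.284, 0.31]
contact_force: [0.9, 0.5, -0.3]
opening: 0.994
finger_force: 0.0
```

Request:
drive_tool(
  moves=[
    [[0,0,0],[0,0,0],0.04],
    [[0,0,0],[0,0,0],0.04],
    [[0,0,0],[0,0,0],0.04],
    [[0,0,0],[0,0,0],0.04],
    [[0,0,0],[0,0,0],0.04],
  ],
  grip_force=50,
)

```text
time: 4.45
eef_pos: [0.4542, -0.005, 0.0456]
tcp_rot: [0.612, 0.669, -0.285, 0.311]
contact_force: [-2.7, 1.8, 6.0]
opening: 0.717
finger_force: 51.8
```

```bash
python3 log.py
```

```text
4.45 [ 0.158  0.299  2.193 -1.055  1.069  0.811] [ 0.4542 -0.005   0.0456] [ 0.612  0.669 -0.285  0.311] F [-2.7  1.8  6. ] op 0.717 51.79976600364171
```

Request:
drive_tool(
  moves=[
    [[0,0,0],[-0.0154,0,-0.0128],0.04],
    [[0,0,0],[-0.0308,0,-0.0256],0.04],
    [[0,0,0],[-0.0308,0,-0.0256],0.04],
    [[0,0,0],[-0.0308,0,-0.0256],0.04],
    [[0,0,0],[0,0,0],0.04],
  ],
)

```text
time: 5.08
eef_pos: [0.4557, -0.0058, 0.1872]
tcp_rot: [0.613, 0.669, -0.282, 0.311]
contact_force: [-0.4, -0.4, -2.9]
opening: 0.717
finger_force: 54.3
```

Request:
drive_tool(
  moves=[
    [[0,0,0],[0.02,0.012,-0.021],0.04],
    [[0,0,0],[0.035,0.02,-0.037],0.04],
    [[0,0,0],[0.035,0.02,-0.037],0.04],
    [[0,0,0],[0.035,0.02,-0.037],0.04],
    [[0,0,0],[0.035,0.02,-0.037],0.04],
  ],
)

```text
time: 5.7
eef_pos: [0.5243, 0.2345, 0.1678]
tcp_rot: [0.611, 0.67, -0.286, 0.308]
contact_force: [0.5, -0.3, -2.2]
opening: 0.714
finger_force: 54.5
```

Request:
drive_tool(
  moves=[
    [[0,0,0],[0.035,0.02,-0.037],0.04],
    [[0,0,0],[0.02,0.009,-0.021],0.04],
    [[0,0,0],[0,0,0],0.04],
    [[0,0,0],[0,0,0],0.04],
  ],
)

```text
time: 6.2
eef_pos: [0.546, 0.3142, 0.1641]
tcp_rot: [0.611, 0.67, -0.287, 0.309]
contact_force: [-0.6, 0.3, -2.4]
opening: 0.716
finger_force: 54.4
```

```bash
python3 log.py
python3 - <<'E'
from go import *
import cv2
R=Rg(95,40)
al=np.radians(290);m=np.array([np.cos(al),np.sin(al),0]);ax=np.array([-m[1],m[0],0])
c=np.array([.565,.27,.14])-m*.05
R2=Ro.from_rotvec(ax*np.radians(110)).as_matrix()@R
to(c,R2,msg="pour")
im=[ctrl.read_camera(n)["image"][y:y+200,x:x+200,::-1] for n,x,y in(("top",150,120),("side",200,80))]
cv2.imwrite("pics/g2.png",cv2.resize(np.hstack(im),None,fx=2,fy=2,interpolation=cv2.INTER_CUBIC))
E
```

```text
6.2 [ 0.606  0.549  1.546 -0.724  1.579  0.715] [0.546  0.3142 0.1641] [ 0.611  0.67  -0.287  0.309] F [-0.6  0.3 -2.4] op 0.716 54.449613465003495
pour turn [ 0.3124  1.8517 -0.3799] | shift before turn [0.0201 0.0023 0.0136] after [-0.0189  0.0087  0.0126] len 0.024
```

View pics/g2.png

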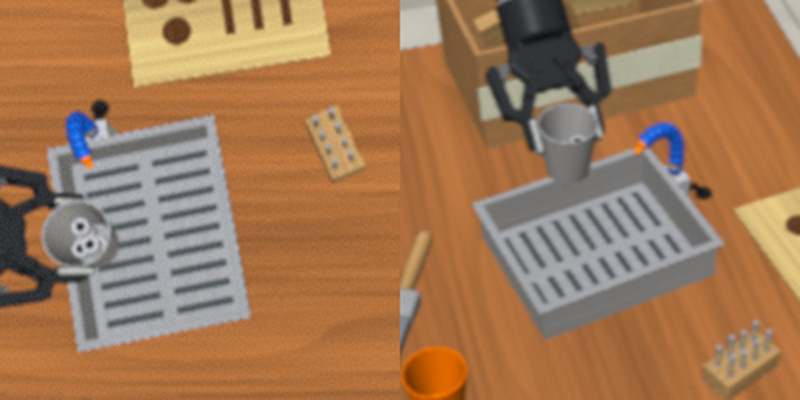

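The top crop shows the beaker, gripped and still holding its bushings, at (80,235) over the left half of the tray. The nozzle tip at (88,160) is clear. Tipping it now.

Request:
drive_tool(
  moves=[
    [[0,0,0],[0.015,-0.012,0.013],0.04],
    [[0.026,0.154,-0.032],[0,0,0],0.04],
    [[0.026,0.154,-0.032],[0,0,0],0.04],
    [[0.026,0.154,-0.032],[0,0,0],0.04],
    [[0.026,0.154,-0.032],[0,0,0],0.04],
  ],
)

```text
time: 6.92
eef_pos: [0.5336, 0.3131, 0.1457]
tcp_rot: [0.642, 0.753, -0.139, 0.04]
contact_force: [0.7, -0.6, -2.5]
opening: 0.72
finger_force: 54.6
```

Request:
drive_tool(
  moves=[
    [[0.026,0.154,-0.032],[0,0,0],0.04],
    [[0.026,0.154,-0.032],[0,0,0],0.04],
    [[0.026,0.154,-0.032],[0,0,0],0.04],
    [[0.026,0.154,-0.032],[0,0,0],0.04],
    [[0.026,0.154,-0.032],[0,0,0],0.04],
  ],
)

```text
time: 7.55
eef_pos: [0.5337, 0.3128, 0.1457]
tcp_rot: [0.587, 0.75, 0.062, -0.297]
contact_force: [-1.4, 0.2, -1.7]
opening: 0.717
finger_force: 54.8
```

Request:
drive_tool(
  moves=[
    [[0.026,0.154,-0.032],[0,0,0],0.04],
    [[0.026,0.154,-0.032],[0,0,0],0.04],
    [[0.026,0.154,-0.032],[0,0,0],0.04],
    [[0,0,0],[0,0,0],0.04],
    [[0,0,0],[0,0,0],0.04],
  ],
)

```text
time: 8.18
eef_pos: [0.5345, 0.3137, 0.1465]
tcp_rot: [0.51, 0.693, 0.178, -0.478]
contact_force: [1.0, 0.9, -1.9]
opening: 0.715
finger_force: 54.6
```

Request:
drive_tool(
  moves=[
    [[0,0,0],[0,0,0],0.04],
    [[0,0,0],[0,0,0],0.04],
    [[0,0,0],[0,0,0],0.04],
    [[0,0,0],[0,0,0],0.04],
  ],
)

```text
time: 8.68
eef_pos: [0.535, 0.3138, 0.1468]
tcp_rot: [0.509, 0.693, 0.179, -0.478]
contact_force: [0.3, 0.7, -1.4]
opening: 0.718
finger_force: 54.6
```

```bash
python3 log.py
python3 - <<'E'
from go import *
import cv2
im=[ctrl.read_camera(n)["image"][y:y+200,x:x+200,::-1] for n,x,y in(("top",150,120),("side",200,80))]
cv2.imwrite("pics/g3.png",cv2.resize(np.hstack(im),None,fx=2,fy=2,interpolation=cv2.INTER_CUBIC))
E
```

```text
8.68 [ 0.065  0.51   1.725  0.872  1.616 -0.538] [0.535  0.3138 0.1468] [ 0.509  0.693  0.179 -0.478] F [ 0.3  0.7 -1.4] op 0.718 54.64523400860344
```

View pics/g3.png

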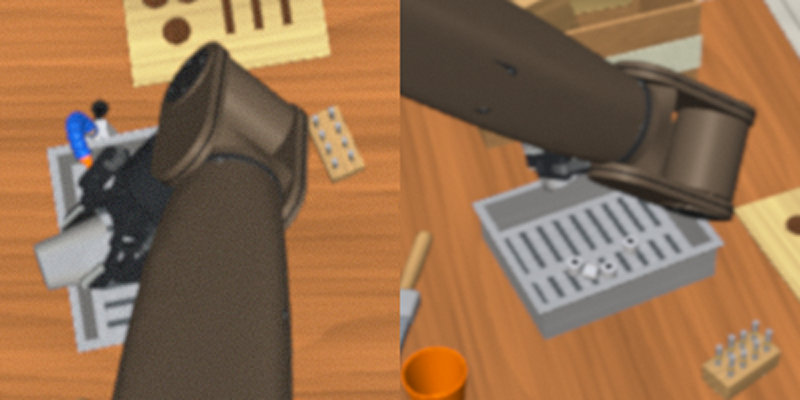

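The side crop shows at least four bushings on the tray floor, around (575–630, 243–270). I'll tip a little further to be sure it's empty, then turn back and count.

Request:
drive_tool(
  moves=[
    [[0.026,0.154,-0.032],[0,0,0],0.04],
    [[0,0,0],[0,0,0],0.04],
    [[0,0,0],[0,0,0],0.04],
    [[-0.026,-0.154,0.032],[0,0,0],0.04],
    [[-0.026,-0.154,0.032],[0,0,0],0.04],
  ],
)

```text
time: 9.4
eef_pos: [0.5356, 0.3134, 0.1472]
tcp_rot: [0.54, 0.718, 0.14, -0.417]
contact_force: [-0.0, -0.1, -1.8]
opening: 0.717
finger_force: 53.2
```

Request:
drive_tool(
  moves=[
    [[-0.026,-0.154,0.032],[0,0,0],0.04],
    [[-0.026,-0.154,0.032],[0,0,0],0.04],
    [[-0.026,-0.154,0.032],[0,0,0],0.04],
    [[-0.026,-0.154,0.032],[0,0,0],0.04],
    [[-0.026,-0.154,0.032],[0,0,0],0.04],
  ],
)

```text
time: 10.02
eef_pos: [0.5354, 0.3142, 0.1488]
tcp_rot: [0.632, 0.767, -0.06, -0.092]
contact_force: [-0.2, 0.4, -3.0]
opening: 0.716
finger_force: 53.5
```

Request:
drive_tool(
  moves=[
    [[-0.026,-0.154,0.032],[0,0,0],0.04],
    [[-0.026,-0.154,0.032],[0,0,0],0.04],
    [[-0.026,-0.154,0.032],[0,0,0],0.04],
    [[-0.026,-0.154,0.032],[0,0,0],0.04],
    [[-0.026,-0.154,0.032],[0,0,0],0.04],
  ],
)

```text
time: 10.65
eef_pos: [0.535, 0.3149, 0.1485]
tcp_rot: [0.626, 0.696, -0.25, 0.247]
contact_force: [-1.0, 0.1, -1.7]
opening: 0.715
finger_force: 53.5
```

Request:
drive_tool(
  moves=[
    [[-0.026,-0.154,0.032],[0,0,0],0.04],
    [[0,0,0],[-0.0153,0,-0.0129],0.04],
    [[0,0,0],[0,0,0],0.04],
    [[0,0,0],[0,0,0],0.04],
  ],
)

```text
time: 11.15
eef_pos: [0.536, 0.3136, 0.1689]
tcp_rot: [0.614, 0.669, -0.283, 0.309]
contact_force: [0.3, -0.5, -1.8]
opening: 0.716
finger_force: 53.8
```

```bash
python3 log.py
python3 - <<'E'
from go import *
import cv2
R=Rg(95,40);z=R[:,2];g=bk-.004*z; g[2]=.0465
to(g+[0,0,.13],R,msg="above place")
im=[ctrl.read_camera(n)["image"][y:y+100,x:x+100,::-1] for n,x,y in(("top",180,170),("side",230,140))]
cv2.imwrite("pics/g4.png",cv2.resize(np.hstack(im),None,fx=4,fy=4,interpolation=cv2.INTER_CUBIC))
E
```

```text
11.15 [ 0.613  0.525  1.569 -0.718  1.578  0.725] [0.536  0.3136 0.1689] [ 0.614  0.669 -0.283  0.309] F [ 0.3 -0.5 -1.8] op 0.716 53.79562411999359
above place turn [-0.0003 -0.0076 -0.0007] | shift before turn [-0.2074 -0.109   0.2316] after [-0.2055 -0.1093  0.2331] len 0.329
```

View pics/g4.png

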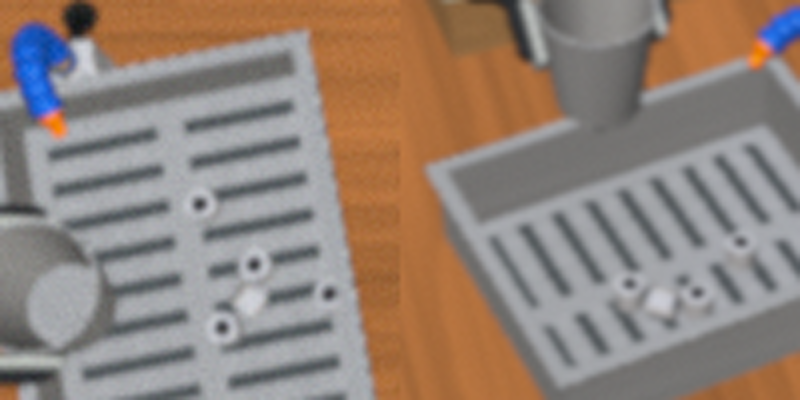

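All five bushings are in the tray, in the top crop at (200,203), (255,263), (250,300), (222,327) and (328,293), and the beaker is empty. I'll put it back at its old spot.

Request:
drive_tool(
  moves=[
    [[0,-0.0076,0],[0,0,0],0.04],
    [[0,0,0],[-0.0343,-0.0182,0.0388],0.04],
    [[0,0,0],[-0.0343,-0.0182,0.0388],0.04],
    [[0,0,0],[-0.0343,-0.0182,0.0388],0.04],
    [[0,0,0],[-0.0343,-0.0182,0.0388],0.04],
  ],
)

```text
time: 11.88
eef_pos: [0.4801, 0.0993, 0.1729]
tcp_rot: [0.611, 0.668, -0.288, 0.312]
contact_force: [0.6, -0.2, -1.1]
opening: 0.713
finger_force: 53.5
```

Request:
drive_tool(
  moves=[
    [[0,0,0],[-0.0343,-0.0182,0.0388],0.04],
    [[0,0,0],[-0.0343,-0.0182,0.0388],0.04],
    [[0,0,0],[0.0307,0,0.0257],0.04],
    [[0,0,0],[0.0307,0,0.0257],0.04],
    [[0,0,0],[0,0,0],0.04],
  ],
)

```text
time: 12.5
eef_pos: [0.4507, -0.0063, 0.0933]
tcp_rot: [0.61, 0.669, -0.29, 0.31]
contact_force: [-0.0, -0.2, -1.6]
opening: 0.711
finger_force: 54.2
```

```bash
python3 log.py
python3 - <<'E'
from go import *
R=Rg(95,40);z=R[:,2];g=bk-.004*z; g[2]=.0456
to(g,R,msg="place")
E
```

```text
12.5 [ 0.158  0.19   2.202 -1.011  1.13   0.708] [ 0.4507 -0.0063  0.0933] [ 0.61   0.669 -0.29   0.31 ] F [-0.  -0.2 -1.6] op 0.711 54.17705902544185
place turn [-0.0074  0.0041  0.0078] | shift before turn [0.037  0.0041 0.0301] after [0.0369 0.0036 0.0303] len 0.048
```

Request:
drive_tool(
  moves=[
    [[-0.0074,0.004,0.0078],[0,0,0],0.04],
    [[0,0,0],[0.018,0.004,0.0148],0.04],
    [[0,0,0],[0.0145,0,0.012],0.04],
    [[0,0,0],[0.0025,0,0.002],0.04],
    [[0,0,0],[0,0,0],0.04],
  ],
)

```text
time: 13.12
eef_pos: [0.4586, -0.0045, 0.0521]
tcp_rot: [0.613, 0.667, -0.282, 0.315]
contact_force: [-0.6, 0.5, -1.7]
opening: 0.716
finger_force: 54.2
```

Request:
drive_tool(
  moves=[
    [[0,0,0],[0.0012,0,0.001],0.04],
    [[0,0,0],[0,0,0],0.04],
  ],
)

```text
time: 13.38
eef_pos: [0.458, -0.0046, 0.0498]
tcp_rot: [0.613, 0.667, -0.282, 0.314]
contact_force: [-0.7, -0.2, -1.8]
opening: 0.718
finger_force: 54.2
```

```bash
python3 log.py
python3 - <<'E'
from go import *
R=Rg(95,40);z=R[:,2];g=bk-.004*z; g[2]=.0456
to(g,R,msg="place")
E
```

```text
13.38 [ 0.158  0.294  2.189 -1.057  1.071  0.812] [ 0.458  -0.0046  0.0498] [ 0.613  0.667 -0.282  0.314] F [-0.7 -0.2 -1.8] op 0.718 54.18083681315693
place turn [ 0.0068 -0.0003 -0.006 ] | shift before turn [ 0.0029 -0.0039  0.003 ] after [ 0.0029 -0.0038  0.0031] len 0.006
```

Request:
drive_tool(
  moves=[
    [[0.006,0,-0.005],[0,0,0],0.04],
    [[0,0,0],[0.0016,0,0.0014],0.04],
    [[0,0,0],[0.0012,0,0.001],0.04],
    [[0,0,0],[0,0,0],0.04],
  ],
)

```text
time: 13.88
eef_pos: [0.4574, -0.0048, 0.0452]
tcp_rot: [0.612, 0.668, -0.286, 0.311]
contact_force: [0.5, 0.3, -2.4]
opening: 0.716
finger_force: 54.2
```

Request:
drive_tool(
  moves=[
    [[0,0,0],[0.0008,0,0.0006],0.04],
    [[0,0,0],[0,0,0],0.04],
  ],
)

```text
time: 14.12
eef_pos: [0.4577, -0.0047, 0.0448]
tcp_rot: [0.612, 0.668, -0.286, 0.312]
contact_force: [-0.3, 0.6, -0.6]
opening: 0.712
finger_force: 54.2
```

Request:
drive_tool(
  moves=[
    [[0,0,0],[0.0008,0,0.0006],0.04],
    [[0,0,0],[0,0,0],0.04],
  ],
)

```text
time: 14.38
eef_pos: [0.458, -0.0049, 0.0447]
tcp_rot: [0.612, 0.667, -0.286, 0.312]
contact_force: [-1.2, 1.4, 5.2]
opening: 0.714
finger_force: 54.0
```

Request:
drive_tool(
  moves=[
    [[0,0,0],[0,0,0],0.064],
    [[0,0,0],[0,0,0],0.07],
    [[0,0,0],[0,0,0],0.085],
    [[0,0,0],[0,0,0],0.085],
    [[0,0,0],[0,0,0],0.085],
  ],
)

```text
time: 15.0
eef_pos: [0.4576, -0.0046, 0.0434]
tcp_rot: [0.612, 0.668, -0.285, 0.311]
contact_force: [-0.2, 0.8, 0.1]
opening: 0.992
finger_force: 0.0
```

Request:
drive_tool(
  moves=[
    [[0,0,0],[0,0,0],0.085],
    [[0,0,0],[0,0,-0.02],0.085],
    [[0,0,0],[0,0,-0.04],0.085],
    [[0,0,0],[0,0,-0.06],0.085],
    [[0,0,0],[0,0,-0.06],0.085],
  ],
)

```text
time: 15.62
eef_pos: [0.445, 0.1348, 0.1612]
tcp_rot: [0.612, 0.668, -0.285, 0.311]
contact_force: [1.5, -1.0, -1.3]
opening: 0.995
finger_force: 0.0
```

```bash
python3 log.py
python3 - <<'E'
from go import *
import cv2
im=[ctrl.read_camera(n)["image"][y:y+100,x:x+100,::-1] for n,x,y in(("top",300,230),("side",230,250))]
cv2.imwrite("pics/g5.png",cv2.resize(np.hstack(im),None,fx=4,fy=4,interpolation=cv2.INTER_CUBIC))
E
```

```text
15.62 [ 0.437  0.181  2.045 -0.821  1.385  0.711] [0.445  0.1348 0.1612] [ 0.612  0.668 -0.285  0.311] F [ 1.5 -1.  -1.3] op 0.995 0.0
```

View pics/g5.png

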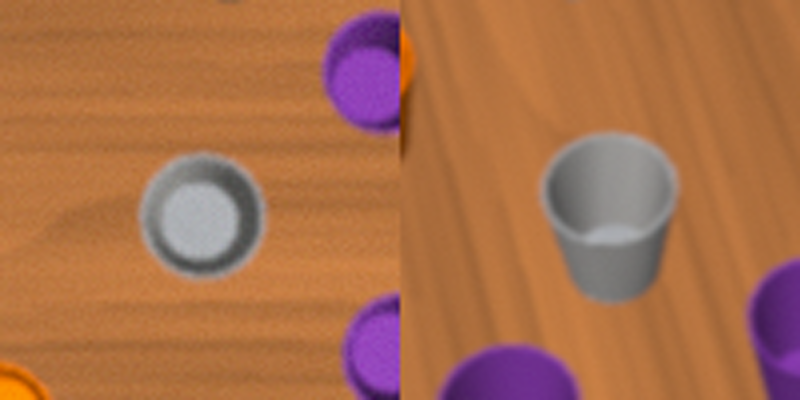

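The beaker stands upright and empty, with its rim centre at crop (202,215), i.e. top (350,284). The gripper is clear. Next is the catch.

```bash
cat > v.py <<'E'
from go import *
vx=np.array([np.cos(np.radians(14)),np.sin(np.radians(14)),0]);vy=np.array([-vx[1],vx[0],0]);vo=np.array([.5945,-.2722,0])
Rv=np.c_[vx,-vy,[0,0,-1]]
V=lambda x,y,z:vo+x*vx+y*vy+np.array([0,0,z])
E
python3 - <<'E'
from v import *
print("pad pred",V(-.011,.073,.193),"meas .565 -.1985 .188")
a=to(V(-.013,.075,.30),Rv,msg="above pad")
q,e=ik(*a,ctrl.get_state()["qpos"]);print(q.round(2),e)
for d in(52,40,25,10,-5,-15,-22.5):
    r=np.radians(d);p=V(-.013,.03+.07*np.cos(r),.138+.07*np.sin(r)+.026);
    q,e=ik(p,Rv,q);print(d,p.round(4),(Rv.T@(p-a[0])).round(4),q.round(2),round(e,4))
E
```

```text
pad pred [ 0.56616645 -0.20402955  0.193     ] meas .565 -.1985 .188
above pad turn [0.6214 0.7063 1.3183] | shift before turn [-0.3283  0.0848  0.1802] after [ 0.0296  0.3582 -0.135 ] len 0.384
[-0.51  0.08  1.71  0.    1.34  0.81] 9.325873406851315e-14
52 [ 0.5642 -0.2044  0.2192] [0.     0.0019 0.0808] [-0.52  0.15  1.79 -0.    1.2   0.81] 0.0
40 [ 0.5617 -0.1942  0.209 ] [-0.     -0.0086  0.091 ] [-0.5   0.15  1.82 -0.    1.18  0.82] 0.0
25 [ 0.5593 -0.1847  0.1936] [-0.     -0.0184  0.1064] [-0.49  0.15  1.84 -0.    1.15  0.84] 0.0
10 [ 0.558  -0.1793  0.1762] [ 0.     -0.0239  0.1238] [-0.48  0.16  1.86 -0.    1.12  0.84] 0.0
-5 [ 0.5578 -0.1786  0.1579] [ 0.     -0.0247  0.1421] [-0.48  0.18  1.87 -0.    1.08  0.84] 0.0
-15 [ 0.5583 -0.1806  0.1459] [ 0.     -0.0226  0.1541] [-0.49  0.2   1.88  0.    1.06  0.84] 0.0
-22.5 [ 0.559  -0.1835  0.1372] [ 0.     -0.0197  0.1628] [-0.49  0.21  1.88  0.    1.05  0.84] 0.0
```

Request:
drive_tool(
  moves=[
    [[0,0,0],[-0.036,0,-0.03],0.085],
    [[0,0,0],[-0.036,0,-0.03],0.085],
    [[0,0,0],[-0.036,0,-0.03],0.085],
    [[0.062,0.0706,0.1318],[0,0,0],0.0],
    [[0.062,0.0706,0.1318],[0,0,0],0.0],
  ],
)

```text
time: 16.35
eef_pos: [0.4452, 0.1326, 0.3002]
tcp_rot: [0.733, 0.582, -0.238, 0.259]
contact_force: [0.7, -0.3, 0.3]
opening: 0.599
finger_force: 0.0
```

Request:
drive_tool(
  moves=[
    [[0.062,0.0706,0.1318],[0,0,0],0.0],
    [[0.062,0.0706,0.1318],[0,0,0],0.0],
    [[0.062,0.0706,0.1318],[0,0,0],0.0],
    [[0.062,0.0706,0.1318],[0,0,0],0.0],
    [[0.062,0.0706,0.1318],[0,0,0],0.0],
  ],
)

```text
time: 16.98
eef_pos: [0.4452, 0.1323, 0.2995]
tcp_rot: [0.94, 0.309, -0.098, 0.104]
contact_force: [-0.2, 1.0, -0.3]
opening: 0.004
finger_force: 0.0
```

Request:
drive_tool(
  moves=[
    [[0.062,0.0706,0.1318],[0,0,0],0.0],
    [[0.062,0.0706,0.1318],[0,0,0],0.0],
    [[0.062,0.0706,0.1318],[0,0,0],0.0],
    [[0,0,0],[0,0,0],0.0],
  ],
)

```text
time: 17.48
eef_pos: [0.4449, 0.1316, 0.2997]
tcp_rot: [0.993, 0.119, -0.006, 0.003]
contact_force: [0.1, -0.4, 0.4]
opening: 0.005
finger_force: 0.0
```

```bash
python3 log.py; python3 -c "
from v import *
to(V(-.013,.075,.30),Rv,msg='above pad')"
```

```text
17.48 [ 0.071 -0.227  2.009 -0.006  1.371  1.404] [0.4449 0.1316 0.2997] [ 0.993  0.119 -0.006  0.003] F [ 0.1 -0.4  0.4] op 0.005 0.0
above pad turn [ 0.0037  0.0117 -0.0049] | shift before turn [0.0362 0.3528 0.0006] after [ 3.45e-02  3.53e-01 -3.00e-04] len 0.355
```

Request:
drive_tool(
  moves=[
    [[0.0037,0.0117,-0.005],[0,0,0],0.0],
    [[0,0,0],[0.0057,0.0588,0],0.0],
    [[0,0,0],[0.0057,0.0588,0],0.0],
    [[0,0,0],[0.0057,0.0588,0],0.0],
    [[0,0,0],[0.0057,0.0588,0],0.0],
  ],
)

```text
time: 18.1
eef_pos: [0.5253, -0.0918, 0.2995]
tcp_rot: [0.992, 0.123, 0.0, -0.0]
contact_force: [-0.5, 0.0, 0.1]
opening: -0.002
finger_force: 0.0
```

Request:
drive_tool(
  moves=[
    [[0,0,0],[0.0057,0.0588,0],0.0],
    [[0,0,0],[0.0057,0.0588,0],0.0],
    [[0,0,0],[0,0,0.04],0.0],
    [[0,0,0],[0,0,0.02],0.0],
    [[0,0,0],[0,0,0],0.0],
  ],
)

```text
time: 18.73
eef_pos: [0.5632, -0.2004, 0.237]
tcp_rot: [0.992, 0.123, -0.002, -0.002]
contact_force: [0.2, 0.2, -0.5]
opening: 0.002
finger_force: 0.0
```

```bash
python3 log.py
python3 - <<'E'
from v import *
import cv2
to(V(-.013,.073,.2192),Rv,msg='pad contact')
im=[ctrl.read_camera(n)["image"][y:y+120,x:x+120,::-1] for n,x,y in(("top",400,150),("side",320,280))]
cv2.imwrite("pics/g6.png",cv2.resize(np.hstack(im),None,fx=3.3,fy=3.3,interpolation=cv2.INTER_CUBIC))
E
```

```text
18.73 [-0.512  0.13   1.78   0.     1.236  0.813] [ 0.5632 -0.2004  0.237 ] [ 0.992  0.123 -0.002 -0.002] F [ 0.2  0.2 -0.5] op 0.002 0.0
pad contact turn [-0.0039  0.0036  0.0018] | shift before turn [0.0001 0.0043 0.0178] after [0.     0.0042 0.0178] len 0.018
```

View pics/g6.png

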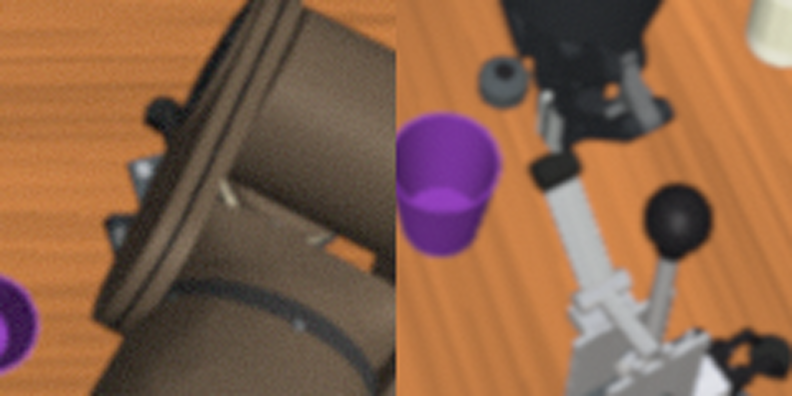

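The side crop shows the closed fingertips at (550,145), right above the catch pad at (555,170). The knob at (678,218) is clear. Pressing along the catch's arc.

Request:
drive_tool(
  moves=[
    [[0,0,0],[0,0,0.012],0.0],
    [[0,0,0],[0,0,0.006],0.0],
    [[0,0,0],[0,-0.005,0.01],0.0],
    [[0,0,0],[0,0,0],0.0],
  ],
)

```text
time: 19.32
eef_pos: [0.5628, -0.196, 0.2111]
tcp_rot: [0.993, 0.122, 0.0, -0.001]
contact_force: [0.0, 0.4, -0.5]
opening: -0.002
finger_force: 0.0
```

Request:
drive_tool(
  moves=[
    [[0,0,0],[0,-0.004,0.0075],0.0],
    [[0,0,0],[0,-0.005,0.008],0.0],
    [[0,0,0],[0,-0.003,0.009],0.0],
    [[0,0,0],[0,-0.002,0.009],0.0],
    [[0,0,0],[0,0,0],0.0],
  ],
)

```text
time: 19.95
eef_pos: [0.5588, -0.1833, 0.1764]
tcp_rot: [0.993, 0.122, -0.001, -0.0]
contact_force: [-0.4, -0.1, 0.7]
opening: 0.003
finger_force: 0.0
```

Request:
drive_tool(
  moves=[
    [[0,0,0],[0,-0.001,0.009],0.0],
    [[0,0,0],[0,0,0.009],0.0],
    [[0,0,0],[0,0.002,0.012],0.0],
    [[0,0,0],[0,0.002,0.005],0.0],
    [[0,0,0],[0,0,0],0.0],
  ],
)

```text
time: 20.58
eef_pos: [0.56, -0.1865, 0.1423]
tcp_rot: [0.993, 0.122, -0.0, -0.0]
contact_force: [-0.0, 0.3, -0.7]
opening: -0.002
finger_force: 0.0
```

```bash
python3 log.py; python3 -c "
from v import *
to(V(-.013,.0947,.137),Rv,msg='end')"
```

```text
20.57 [-0.493  0.212  1.872  0.     1.059  0.833] [ 0.56   -0.1865  0.1423] [ 0.993  0.122 -0.    -0.   ] F [-0.   0.3 -0.7] op -0.002 0.0
end turn [-0.0007  0.0007 -0.0003] | shift before turn [-0.0002 -0.0032  0.0053] after [-0.0002 -0.0032  0.0053] len 0.006
```

Request:
drive_tool(
  moves=[
    [[0,0,0],[0,-0.002,0.004],0.0],
    [[0,0,0],[0,0,0.003],0.0],
    [[0,0,0],[0,0,0],0.0],
  ],
)

```text
time: 20.95
eef_pos: [0.5603, -0.1846, 0.1367]
tcp_rot: [0.993, 0.122, 0.001, 0.0]
contact_force: [0.5, -1.5, 1.7]
opening: 0.0
finger_force: 1.0
```

Request:
drive_tool(
  moves=[
    [[0,0,0],[0,0,0.002],0.0],
    [[0,0,0],[0,0,0.001],0.0],
    [[0,0,0],[0,0,0],0.0],
  ],
)

```text
time: 21.32
eef_pos: [0.5605, -0.1847, 0.1364]
tcp_rot: [0.993, 0.122, 0.001, 0.0]
contact_force: [-2.9, 1.7, 13.0]
opening: 0.002
finger_force: 6.2
```

```bash
python3 log.py
python3 - <<'E'
from v import *
import cv2
im=[ctrl.read_camera(n)["image"][y:y+120,x:x+120,::-1] for n,x,y in(("side",320,280),)]
cv2.imwrite("pics/g7.png",cv2.resize(np.hstack(im),None,fx=4,fy=4,interpolation=cv2.INTER_CUBIC))
E
```

```text
21.32 [-0.49   0.218  1.877  0.     1.046  0.836] [ 0.5605 -0.1847  0.1364] [0.993 0.122 0.001 0.   ] F [-2.9  1.7 13. ] op 0.002 6.207600720226765
```

View pics/g7.png

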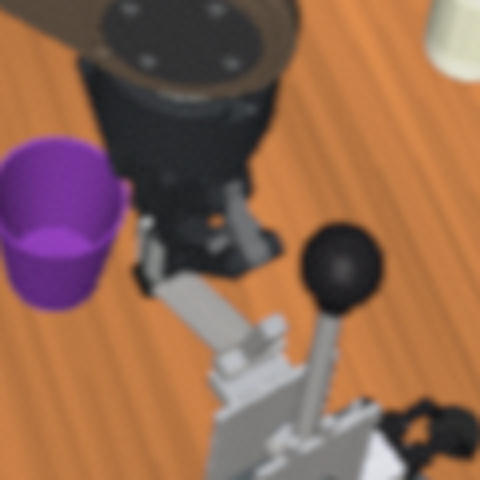

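The side crop shows the tail pressed below level, with its outer end at (150,280) under the fingers and the bar raised at (275,330). The 13 N reaction means it is on its stop. Now for the knob.

Request:
drive_tool(
  moves=[
    [[0,0,0],[0,0,-0.03],0.0],
    [[0,0,0],[0,0,-0.06],0.0],
    [[0,0,0],[0,0,-0.06],0.0],
    [[0,0,0],[0,0,-0.025],0.06],
    [[0,0,0],[0.006,0.047,0],0.06],
  ],
)

```text
time: 22.0
eef_pos: [0.5781, -0.2271, 0.3127]
tcp_rot: [0.992, 0.124, 0.003, 0.001]
contact_force: [0.8, -0.6, 0.0]
opening: 0.419
finger_force: 0.0
```

Request:
drive_tool(
  moves=[
    [[0,0,0],[0.006,0.047,0],0.06],
    [[0,0,0],[0,0,0],0.06],
    [[0,0,0],[0,0,0],0.06],
  ],
)

```text
time: 22.38
eef_pos: [0.5938, -0.2721, 0.3073]
tcp_rot: [0.993, 0.122, -0.0, -0.001]
contact_force: [-0.0, -0.3, -0.6]
opening: 0.697
finger_force: 0.0
```

```bash
python3 log.py
python3 - <<'E'
from v import *
import cv2
a=to(np.array([.5946,-.2725,.243]),Rv,msg='knob')
r=.5;to(a[0]-.0767*vx-[0,0,.0196],Ro.from_rotvec(-vy*r).as_matrix()@Rv,*a,msg="full")
q=ctrl.get_state()["qpos"];
for t in(0,.25,.5):
    p=np.array([.5946,-.2725,.243])-.16*np.sin(t)*vx-[0,0,.16*(1-np.cos(t))]
    q,e=ik(p,Rv,q);print(p.round(4),q.round(2),round(e,4))
# catch check: dark pad pixels near predicted open-pad position
for n in("side","top"):
    c=ctrl.read_camera(n)
    for nm,P3 in(("open",V(-.011,.0947,.111)),("shut",V(-.011,.073,.193))):
        C[n]=c if 0 else None
        v=c["R"]@P3+c["t"];u=[c["fx"]*v[0]/v[2]+c["cx"],c["fy"]*v[1]/v[2]+c["cy"]];x,y=map(int,np.round(u))
        print(n,nm,x,y,c["image"][y-3:y+4,x-3:x+4].mean((0,1)).round())
E
```

```text
22.38 [-5.850e-01  2.020e-01  1.570e+00  1.000e-03  1.371e+00  7.410e-01] [ 0.5938 -0.2721  0.3073] [ 0.993  0.122 -0.    -0.001] F [-0.  -0.3 -0.6] op 0.697 0.0
knob turn [-0.0023  0.0005 -0.0002] | shift before turn [0.0008 0.0007 0.0643] after [0.0007 0.0006 0.0643] len 0.064
full turn [ 0.   0.5 -0. ] | shift before turn [-0.0767 -0.      0.0196] after [-0.0767 -0.     -0.0196] len 0.079
[ 0.5946 -0.2725  0.243 ] [-0.58  0.25  1.64 -0.    1.26  0.74] 0.0
[ 0.5562 -0.2821  0.238 ] [-0.63  0.18  1.72 -0.    1.24  0.69] 0.0
[ 0.5202 -0.2911  0.2234] [-0.68  0.14  1.8  -0.    1.21  0.65] 0.0Traceback (most recent call last):
  File "<stdin>", line 13, in <module>
NameError: name 'C' is not defined. Did you mean: 'c'?
```

Request:
drive_tool(
  moves=[
    [[0,0,0],[0.001,0.0007,0.03],0.06],
    [[0,0,0],[0,0,0.034],0.06],
    [[0,0,0],[0,0,0],0.06],
    [[0,0,0],[0,0,0],0.02],
    [[0,0,0],[0,0,0],0.02],
  ],
  grip_force=40,
)

```text
time: 23.05
eef_pos: [0.5959, -0.2721, 0.247]
tcp_rot: [0.993, 0.122, 0.001, -0.001]
contact_force: [-2.0, 4.0, 3.6]
opening: 0.376
finger_force: 39.5
```

Request:
drive_tool(
  moves=[
    [[0,0,0],[0,0,0],0.02],
    [[0,0,0],[0,0,0],0.02],
    [[0,0,0],[-0.008,0,0],0.02],
    [[0,0,0],[0,0,0],0.02],
  ],
)

```text
time: 23.55
eef_pos: [0.5891, -0.2738, 0.2469]
tcp_rot: [0.993, 0.122, 0.003, -0.001]
contact_force: [2.4, 6.3, 2.2]
opening: 0.372
finger_force: 39.5
```

```bash
python3 log.py
```

```text
23.55 [-0.593  0.23   1.647  0.005  1.26   0.732] [ 0.5891 -0.2738  0.2469] [ 0.993  0.122  0.003 -0.001] F [2.4 6.3 2.2] op 0.372 39.54971730709076
```

Request:
drive_tool(
  moves=[
    [[0,0,0],[-0.008,0,0.003],0.02],
    [[0,0,0],[-0.01,0,0.002],0.02],
    [[0,0,0],[-0.01,0,0.002],0.02],
    [[0,0,0],[0,0,0],0.02],
  ],
)

```text
time: 24.05
eef_pos: [0.563, -0.2805, 0.2429]
tcp_rot: [0.993, 0.121, 0.005, -0.0]
contact_force: [2.1, 8.8, 10.2]
opening: 0.375
finger_force: 41.0
```

```bash
python3 log.py
```

```text
24.05 [-0.626  0.187  1.706  0.008  1.242  0.7  ] [ 0.563  -0.2805  0.2429] [ 0.993  0.121  0.005 -0.   ] F [ 2.1  8.8 10.2] op 0.375 40.96331477165222
```

Request:
drive_tool(
  moves=[
    [[0,0,0],[-0.01,0,0.003],0.02],
    [[0,0,0],[-0.01,0,0.004],0.02],
    [[0,0,0],[-0.01,0,0.004],0.02],
    [[0,0,0],[-0.007,0,0.003],0.02],
    [[0,0,0],[0,0,0],0.02],
  ],
)

```text
time: 24.68
eef_pos: [0.5271, -0.2896, 0.2294]
tcp_rot: [0.993, 0.121, 0.005, -0.0]
contact_force: [0.3, 10.2, 13.4]
opening: 0.374
finger_force: 43.4
```

```bash
python3 log.py; python3 -c "
from v import *
to(np.array([.5946,-.2725,.243])-.0767*vx-[0,0,.0196],Rv,msg='full')"
```

```text
24.68 [-0.674  0.138  1.786  0.008  1.211  0.652] [ 0.5271 -0.2896  0.2294] [ 0.993  0.121  0.005 -0.   ] F [ 0.3 10.2 13.4] op 0.374 43.427093625068665
full turn [ 0.0008 -0.0098 -0.002 ] | shift before turn [-0.0072 -0.0002  0.0059] after [-0.0071 -0.0002  0.006 ] len 0.009
```

Request:
drive_tool(
  moves=[
    [[0,0,0],[-0.004,-0.001,0.001],0.02],
    [[0,0,0],[-0.003,0,0.001],0.02],
    [[0,0,0],[0,0,0],0.02],
    [[0,0,0],[0,0,0],0.02],
    [[0,0,0],[0,0,0],0.02],
  ],
)

```text
time: 25.3
eef_pos: [0.5211, -0.2909, 0.2267]
tcp_rot: [0.993, 0.121, 0.006, 0.001]
contact_force: [4.2, 6.3, 9.0]
opening: 0.374
finger_force: 43.1
```

```bash
python3 log.py
python3 - <<'E'
from v import *
import cv2
p=ctrl.get_state()["eef_pos"]-[.5946,-.2725,.243]
print("pull along -x",-(p@vx),"lever~",np.arcsin(-(p@vx)/.16))
for n in("side","top"):
    c=ctrl.read_camera(n);cv2.imwrite(f"pics/end_{n}.png",c["image"][:,:,::-1])
    for nm,P in(("pad open",V(-.011,.0947,.111)),("pad shut",V(-.011,.073,.193)),("knob full",V(-.0767,0,.2254)),("stem mid full",V(-.0384,0,.155)),("stem mid rest",V(0,0,.165))):
        v=c["R"]@P+c["t"];x,y=int(round(c["fx"]*v[0]/v[2]+c["cx"])),int(round(c["fy"]*v[1]/v[2]+c["cy"]))
        print(n,nm,(x,y),c["image"][y-1:y+2,x-1:x+2].mean((0,1)).round())
c=ctrl.read_camera("side")["image"]; hsv=cv2.cvtColor(c,cv2.COLOR_RGB2HSV)
E
```

```text
25.3 [-0.682  0.129  1.801  0.008  1.202  0.644] [ 0.5211 -0.2909  0.2267] [0.993 0.121 0.006 0.001] F [4.2 6.3 9. ] op 0.374 43.121241331100464
pull along -x 0.07576936235354059 lever~ 0.493326676636077
side pad open (360, 347) [41. 43. 45.]
side pad shut (370, 332) [54. 54. 54.]
side knob full (363, 376) [35. 34. 37.]
side stem mid full (380, 385) [35. 37. 39.]
side stem mid rest (400, 372) [135. 134. 133.]
top pad open (434, 233) [38. 38. 36.]
top pad shut (453, 224) [153. 152. 149.]
top knob full (507, 246) [45. 40. 32.]
top stem mid full (488, 231) [94. 84. 78.]
top stem mid rest (484, 212) [107. 106. 106.]
```

The lever is at about 0.49 rad and held. The open pad position reads dark in both views, so the catch is still over. Handing in.

```bash
python3 -c "
from plant import ctrl
print(ctrl.sign_off())"
```

```text
the job is handed in; nothing more can be done
None
```

The job is handed in at about 25.5 s of the 72 s limit, though the verdict was not shown: all five bushings are in the tray, the empty beaker stands upright on the bench and is let go, the catch was pressed to its stop, and the gripper still holds the lever at about 0.49 of 0.5 rad by my estimate.

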